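# Bolt the sharp-tools chest shut

## Task

Lock the shut sharp-tools chest: hold the red spring catch on its lid down with one fingertip and, keeping it held down all the way, push the bolt fully home through its keeper with the other fingertip. Then let go so that the catch springs back up and locks the bolt. Do not lift the lid, and leave the things standing around and on the chest where they are.

Things in the scene. Friction and masses are not known exactly. Their poses are not given: they have to be found in the camera images.
- chest: Closed plywood chest, 220 (its x) by 300 (its y) by 90 mm high, fixed. Origin: centre of its underside. Lid: the 190 mm of its top at the -y end, hinged at that end, shut, top 90 mm above the table. The other 110 mm are a fixed board with the keeper. The bolt lies on the lid along the chest's y over its line x = +20 mm and slides home towards its +y.
- bolt (a joint): Bolt travel in m along the chest's +y: 0 to 0.003 at the start (drawn back, the catch's tooth in its notch stops it at 0.004), 0.030 against the end stop: fully home. From 0.027 the tooth can drop into the second notch. Friction about 1.5 N, no spring. Steel bar 14 mm wide, 143 mm long, top 17.5 mm above the lid, in two staples 21 mm high.
- bolt_knob (a point): Centre of the knob's top, 57 mm above the lid; moves with the bolt. Steel stem 12 mm in diameter up to 46 mm above the lid, black cap 17 mm in diameter above it. Behind it (chest's -y) the top of the bar is free for 30 mm, then the catch's 8 mm wide tooth arm crosses over the bar, its top 25 mm above the lid, 36 mm when the catch is pressed. Axes as the chest's.
- catch (a joint): Catch angle in rad: 0 up (sprung), 0.42 pressed to its stop. A rocker on a spindle along the bolt: pressing the tab down lifts its tooth out of the bar, clear from about 0.18. Let go part-way, the tooth drags on the bar at about 0.17, which is not held down (below 0.20 at bolt 0.008 to 0.025). Takes 1 to 2 N at first, 4 to 11 N near the stop (friction under the fingertip); springs back.
- catch_tab (a point): Middle of the top face of the red ribbed thumb tab, 38 mm (chest's y) by 23 mm; moves with the catch. Up: 35 mm above the lid, 38 mm from the bolt's middle line on the chest's -x side, its y 4 to 7 mm short of the knob's, outer edge 0.2 rad high. It goes 9 mm down and 4 mm outwards (-x) to the stop (4 mm down at 0.2 rad), sloping 0.2 rad outwards there.
- catch_spindle (a point): Point on the spindle's axis, level with the tab's middle along y: 20 mm above the lid, 18 mm from the bolt's middle line on the chest's -x side. The spindle, 8 mm thick, and its two lugs are at most 24 mm above the lid; they stand between tab and bar.
- keeper (a point): Middle of the keeper's opening, on the fixed top board at the chest's +y side: a steel staple 12 mm long, 28 mm wide, 22 mm high that the bolt's nose enters. Fixed to the chest.
- lid (a joint): Angle of the lid about its hinge at the chest's -y end in rad: 0 shut (as at the start). Nothing but its weight (0.75 kg) holds it. It must stay shut (below 0.05).
- stand: Loose two-tier wooden stand of two bark-edged log slices on a dowel, 116 mm in diameter, 140 mm high. Origin: centre of its underside. Leave alone.
- glue: Loose white glue bottle with an orange cap, 56 mm in diameter, 150 mm high. Origin: centre of its underside. Leave alone.
- sanding_block: Loose cork sanding block, 100 by 60 by 30 mm. Origin: centre of its underside. Leave alone.
- slice: Loose small bark-edged log slice, 52 mm in diameter, 10 mm thick, lying on the fixed board of the chest beyond the keeper. Origin: centre of its underside. Leave alone.

How it is judged:
By the outcome, as a careful person would: the job done as asked, in the order asked, and still so for the second after the job is handed in, with the robot touching nothing.
It also fails if it takes over 38 s, if anything falls off the work surface, if the arm or the gripper's body presses on something with over 40 N, if the wrist force passes 120 N, or if a joint passes its speed limit or range.

## Robot

A 6-joint arm with a two-finger parallel gripper is mounted at the origin on the work surface. World frame = base frame: x ahead of the robot, y to its left, z up, the work surface at z = 0. Lengths are in mm, angles in rad, forces in N, time in s.
With the tool pointing down it reaches from about 275 to 825 mm from the base axis. Payload 5.2 kg.
Tool frame: the origin (TCP) lies at the very end of the fingers, on their centre line; the grasp point (between the pads) lies 19 mm behind it; z points along the fingers, y is the direction in which the jaws open and shut (so a half turn about z gives the same grasp; the last joint's range is limited). The gripper opens to 93 mm and grips with 3 to 60 N. Pads are 15 mm wide; open, the fingers measure 128 mm over their backs; the gripper's body (75 mm by 188 mm) begins 65 mm behind the grasp point.
Start: joints at [0.988, 0.259, 1.535, -0, 1.348, -0.203], TCP at [203.883, 510.82, 218.653] pointing down, gripper open.
Joint ranges: [-3.14, 3.14], [-0.91, 2.08], [0.19, 2.58], [-1.22, 4.36], [0.22, 2.71], [-3.12, 3.12]. Speed limits (rad/s): [2.57, 2.57, 3.14, 3.14, 3.14, 3.14].

## Interface

Orientations are given as [roll, pitch, yaw] about the fixed x, y, z axes, in that order (R = Rz(yaw) Ry(pitch) Rx(roll)).
In Python, from bench import robot gives the robot as it stands. The module is installed in compiled form; this text tells all that it offers. Calls block until the motion is done:
- robot.move_ptp(position, orientation): joint-space move of the TCP to a pose.
- robot.move_linear(position, ori=None, speed=150, f_stop=None): straight line of the TCP; ori=None keeps the orientation; speed is the mean speed in mm/s. With f_stop (N) it stops when the force on the tool has changed by that much, and returns True; else False.
- robot.move_j(angles): joint-space move.
- robot.move_gripper(opening): opening from 0.0 (shut) to 1.0 (fully open); the grip force is fixed at half the most; returns when the fingers have stopped.
- robot.sleep(seconds).
- robot.inverse_kinematics(position, orientation): joint angles nearest the present ones, or None.
- robot.get_image(name): name is "side" or "top" or "wrist"; returns a dict with "img" (420x560x3 uint8, blue, green, red), "fovy" (degrees; the focal length in pixels is half the picture's height over the tangent of half this angle, whatever the lens; pixels are square), "cx", "cy" (the principal point, pixels), "eye" and "orientation" of the camera in the world. Camera axes: x right, y down, z forward; pixel columns grow to the right and rows downward; lengths in mm; the calibration is good to about 2 mm. A picture is of the moment at which its call begins. There is no depth.
A pose or a line that the arm cannot do raises robot.MotionError and nothing moves.
- robot.hand_in(): hands the job in, once; it reports no verdict.
Readings, each from a call of its own:
- robot.current_t(): time.
- robot.current_qpos(): joint angles.
- robot.current_joint_vel(): joint speeds.
- robot.current_joint_efforts(): joint torques, N m.
- robot.current_tcp_pos(): TCP position.
- robot.current_eef_rot(): TCP orientation.
- robot.current_contact_force(): force on the tool from outside, world axes, zero at the start.
- robot.current_ft_torque(): the same for the moment, N m.
- robot.current_gripper_width(): opening from 0.0 (shut) to 1.0 (fully open).
Only numpy, scipy, OpenCV 4.12 (cv2) and the standard library are available. Lean on these libraries where they do the work, as an engineer would, in place of code of your own. Each camera call takes 0.05 s, during which the arm holds its last target.

## Working session

There is one attempt and no reset: what is moved stays moved. The work goes in short steps, each a Python script; the robot and the scene stay as the last script left them, time stands still between calls to the robot, and variables do not carry over. Pictures are saved under pics/ and viewed, and the job is handed in when it is done.

```bash
mkdir -p pics; cat > h.py <<'E'
import numpy as np,cv2
from scipy.spatial.transform import Rotation as R
from bench import robot
def cam(n,save=None):
    d=robot.get_image(n)
    if save: cv2.imwrite('pics/'+save,d['img'])
    return d
def Rc(d):
    o=np.array(d['orientation'],float)
    return o if o.shape==(3,3) else R.from_euler('xyz',o).as_matrix()
def ray(d,u,v):
    f=d['img'].shape[0]/2/np.tan(np.radians(d['fovy'])/2)
    r=Rc(d)@np.array([(u-d['cx'])/f,(v-d['cy'])/f,1]);return np.array(d['eye'],float),r
def onz(d,u,v,z):
    e,r=ray(d,u,v);return e+r*(z-e[2])/r[2]
def proj(d,p):
    f=d['img'].shape[0]/2/np.tan(np.radians(d['fovy'])/2)
    c=Rc(d).T@(np.array(p,float)-np.array(d['eye'],float));return c[0]/c[2]*f+d['cx'],c[1]/c[2]*f+d['cy']
E
python3 - <<'E'
from h import *
import pickle
D={}
for n in ('side','top','wrist'):
    d=cam(n,n+'0.png');D[n]=d;print(n,{k:v for k,v in d.items() if k!='img'})
pickle.dump(D,open('D0.pkl','wb'))
print(robot.current_t(),robot.current_eef_rot())
E
```

```text
side {'fovy': 48.593293121002574, 'cx': 272.53730144738466, 'cy': 214.81521376768774, 'eye': array([ 202.17088069, -757.93530139, 1122.49883448]), 'orientation': array([-2.45337084, -0.00721977, -0.34868737])}
top {'fovy': 52.94172403785688, 'cx': 281.56967652134784, 'cy': 205.68396884450436, 'eye': array([ 416.50458337,   30.14028529, 1114.02038251]), 'orientation': array([-3.0654517 , -0.00608543, -1.54167559])}
wrist {'fovy': 65.30169474304725, 'cx': 283.4117801731191, 'cy': 206.98309736947186, 'eye': array([139.36864268, 536.30736053, 384.79764749]), 'orientation': array([2.88471435e+00, 8.73059209e-04, 1.19175407e+00])}
0.15 [-3.14020723e+00 -2.66129536e-04  2.76176639e+00]
```

View pics/side0.png

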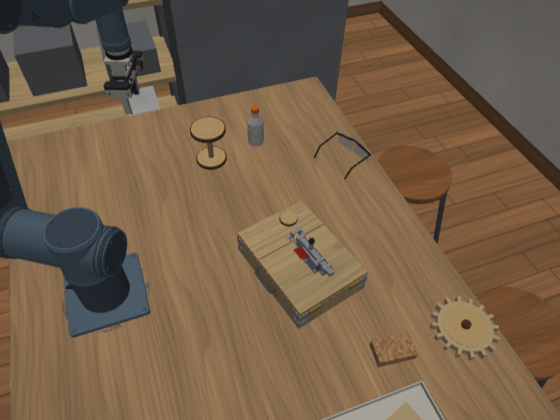

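View pics/top0.png

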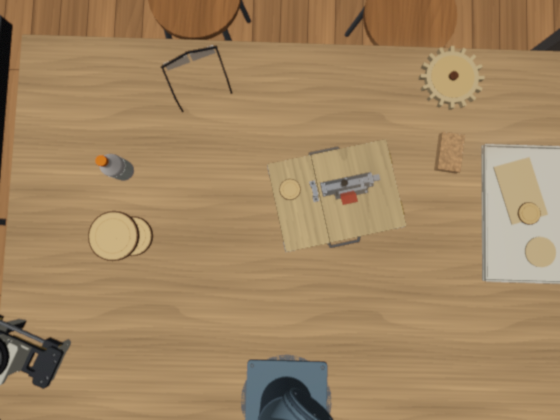

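View pics/wrist0.png

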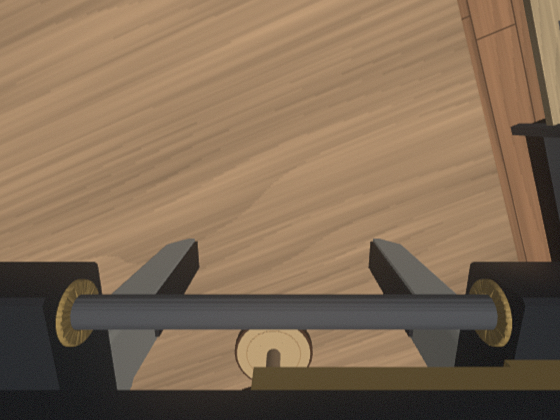

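The top view shows the chest around (337,195). Its keeper and slice are on the left, which is world +y. The red tab is near (348,198) and the knob near (344,183). The stand, glue and sanding block are well clear. Next is a coarse fix, then a closer look with the wrist camera.

```bash
python3 - <<'E'
from h import *
import pickle
D=pickle.load(open('D0.pkl','rb'));
for n in ('top','side'):
    d=D[n];i=d['img'].astype(int)
    m=((i[...,2]>110)&(i[...,1]<50)&(i[...,0]<60)).astype(np.uint8)
    nn,l,s,c=cv2.connectedComponentsWithStats(m)
    for k in range(1,nn):
        if s[k,4]>15: print(n,s[k],c[k],onz(d,*c[k],125))
d=D['top']
for u,v in ((268,162),(386,141),(405,227),(286,250)): print(onz(d,u,v,90))
print(onz(d,344,183,147))
cv2.imwrite('pics/topz.png',cv2.resize(d['img'][125:265,250:420],None,fx=4.5,fy=4.2,interpolation=cv2.INTER_CUBIC))
E
```

```text
side [294 247  13  12  79] [300.44303797 252.69620253] [ 514.01532017 -133.86767865  125.        ]
[601.26281239  62.60445751  90.        ]
[ 662.42437203 -226.76183984   90.        ]
[ 451.71770127 -275.16179785   90.        ]
[387.757926    12.36011926  90.        ]
[ 547.24525659 -116.294773    147.        ]
```

View pics/topz.png

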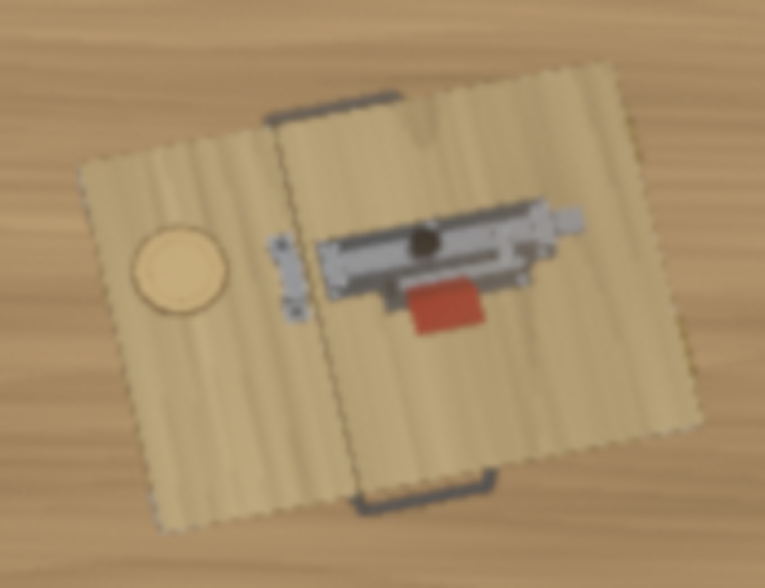

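```bash
python3 - <<'E'
from h import *
import pickle
for y in (1.784,-1.358): print(y,robot.inverse_kinematics([535,-135,300],[np.pi,0,y]),robot.inverse_kinematics([535,-135,120],[np.pi,0,y]))
y=1.784
robot.move_ptp([530,-130,290],[np.pi,0,y])
d=cam('wrist','w1.png');pickle.dump(d,open('w1.pkl','wb'))
print(robot.current_t(),robot.current_qpos(),robot.current_tcp_pos(),d['eye'],d['orientation'])
E
```

```text
1.784 [-0.44935947  0.22112045  1.38742725  0.          1.53304495 -0.66256315] [-0.44935947  0.34716129  1.66777828  0.          1.12665308 -0.66256315]
-1.358 [-4.49359473e-01  2.21120451e-01  1.38742725e+00 -4.44089210e-16
  1.53304495e+00  2.47943685e+00] [-4.49359473e-01  3.47161291e-01  1.66777828e+00 -4.44089210e-16
  1.12665308e+00  2.47943685e+00]
2.7583 [-4.43483583e-01  2.13211378e-01  1.42123291e+00  2.19648065e-04
  1.50724451e+00 -6.58186997e-01] [ 530.14742429 -129.08743818  289.9748156 ] [515.87784683 -61.01083064 456.84902738] [ 2.88565703e+00 -1.14580788e-03  2.15280139e-01]
```

View pics/w1.png

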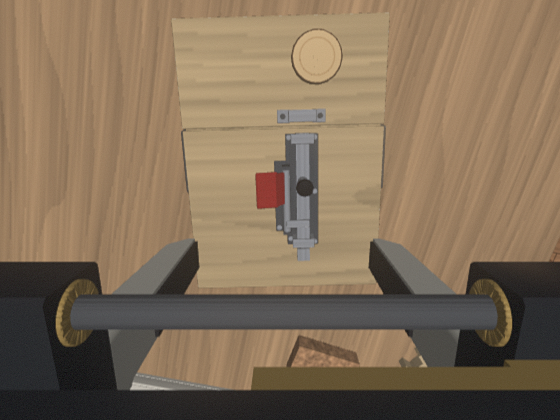

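The wrist view shows the red tab at about (269,190), the knob at (305,187), the tooth arm at about (296,224), and the keeper at (301,116). I'll measure these now.

```bash
python3 - <<'E'
from h import *
import pickle
d=pickle.load(open('w1.pkl','rb'));i=d['img'].astype(int)
T=pickle.load(open('D0.pkl','rb'))
m=((i[...,2]>100)&(i[...,1]<60)&(i[...,0]<60)).astype(np.uint8)
nn,l,s,c=cv2.connectedComponentsWithStats(m);k=1+np.argmax(s[1:,4]);print(s[k],c[k]);tab=onz(d,*c[k],125)
cnt=max(cv2.findContours(m,0,2)[0],key=cv2.contourArea);ap=cv2.approxPolyDP(cnt,4,True)[:,0]
print(ap.tolist())
g=i.max(2);km=np.zeros_like(m);km[170:205,290:320]=(g[170:205,290:320]<50)
nn,l,s,c2=cv2.connectedComponentsWithStats(km);
for q in range(1,nn): 
    if s[q,4]>20: print('knob',s[q],c2[q])
q=1+np.argmax(s[1:,4]);knob=onz(d,*c2[q],147)
print('tab',tab,'knob',knob)
# chest edges (z=90): corners from picture
C=[onz(d,u,v,90) for u,v in ((173,20),(389,13),(378,287),(199,287))]
for a in C: print(a)
for a,b in ((0,1),(1,2),(2,3),(3,0)): 
    v=C[b]-C[a];print(np.linalg.norm(v),np.degrees(np.arctan2(v[1],v[0])))
# lid seam
a,b=onz(d,184,129,90),onz(d,385,125,90);v=b-a;print('seam',a,b,np.linalg.norm(v),np.arctan2(v[1],v[0]))
yaw=np.arctan2(v[1],v[0]);ex=np.array([np.cos(yaw),np.sin(yaw)]);ey=np.array([-ex[1],ex[0]])
r=(tab-knob)[:2];print('tab-knob chest',r@ex,r@ey)
t=onz(T['top'],344.1,178,147);print(t)
r=i[60:290]
cv2.imwrite('pics/w1z.png',cv2.resize(d['img'][105:270,220:360],None,fx=5,fy=3.6*1.0,interpolation=cv2.INTER_CUBIC) if 0 else cv2.resize(d['img'][115:265,215:365],None,fx=4,fy=4,interpolation=cv2.INTER_CUBIC))
E
```

```text
[256 173  28  35 656] [271.24237805 189.55640244]
[[282, 173], [256, 175], [258, 207], [283, 203]]
tab [ 518.55431267 -130.27594758  125.        ] knob [ 542.85199878 -112.78226896  147.        ]
[386.68037728  11.62236553  90.        ]
[597.25239452  64.19506659  90.        ]
[ 672.90713087 -229.66021201   90.        ]
[ 456.72620839 -276.79199175   90.        ]
217.03562688976618 14.01823807860578
303.43790780562335 -75.56241163408235
221.2591148563107 -167.7008308807678
296.798348947595 103.65085891757023
seam [412.28972011 -92.04556636  90.        ] [624.94898455 -41.22101963  90.        ] 218.64834163906318 0.2345947033176457
tab-knob chest -27.698524019974567 -11.366534623975493
[ 558.89937035 -116.31829085  147.        ]
```

View pics/w1z.png

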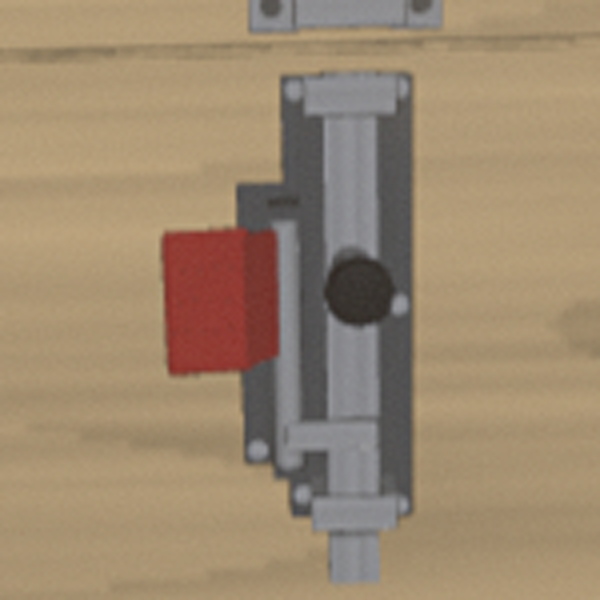

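```bash
python3 - <<'E'
from h import *
import pickle
d=pickle.load(open('w1.pkl','rb'));T=pickle.load(open('D0.pkl','rb'))
z=lambda u,v,h:onz(d,215+u/4-.4,115+v/4-.4,h)
P=dict(knob=z(359,291,147),tab=z(206,303,125),tabTL=z(163,233,127),tabBL=z(169,375,127),tabTR=z(246,230,123),tabBR=z(246,369,123),armT=z(330,424,115),armB=z(330,450,115),armR=z(377,437,115),boltTail=z(354,580,107.5),st1=z(350,95,111),st2=z(354,512,111),barTail=z(354,560,107.5),barHead=z(351,150,107.5))
w=P['st1']-P['st2'];a=np.arctan2(-w[0],w[1]);print('yaw from staples',a,np.linalg.norm(w))
w=P['barHead']-P['barTail'];print('yaw bar',np.arctan2(-w[0],w[1]))
ya=0.222;ex=np.array([np.cos(ya),np.sin(ya)]);ey=np.array([-ex[1],ex[0]])
for k,p in P.items(): r=(p-P['knob'])[:2];print(k,p.round(1),'rel',(r@ex).round(1),(r@ey).round(1))
print('top knob',onz(T['top'],344,182.3,147),'side tab',onz(T['side'],300.4,252.7,125))
print('proj knob in top',proj(T['top'],P['knob']), 'side',proj(T['side'],P['knob']))
cv2.imwrite('pics/s0z.png',cv2.resize(T['side']['img'][215:295,250:350],None,fx=7,fy=7,interpolation=cv2.INTER_CUBIC))
E
```

```text
yaw from staples 0.2395009600030786 114.74506671709294
yaw bar 0.23729564598181252
knob [ 549.1 -116.8  147. ] rel 0.0 0.0
tab [ 513.5 -132.2  125. ] rel -38.1 -7.3
tabTL [ 499.3 -116.4  127. ] rel -48.5 11.3
tabBL [ 508.  -152.6  127. ] rel -48.0 -25.9
tabTR [ 519.7 -111.8  123. ] rel -27.5 11.3
tabBR [ 527.4 -147.8  123. ] rel -28.0 -25.5
armT [ 553.2 -160.1  115. ] rel -5.5 -43.2
armB [ 554.9 -167.4  115. ] rel -5.5 -50.7
armR [ 566.6 -161.   115. ] rel 7.4 -47.0
boltTail [ 571.3 -206.5  107.5] rel 1.9 -92.4
st1 [538.8 -73.5 111. ] rel -0.5 44.4
st2 [ 566. -185.  111.] rel 1.5 -70.3
barTail [ 569.9 -200.5  107.5] rel 1.9 -86.3
barHead [542.5 -87.5 107.5] rel 0.1 30.0
top knob [ 548.87458562 -116.26568576  147.        ] side tab [ 513.90523442 -133.84102348  125.        ]
proj knob in top (np.float64(344.2180946454294), np.float64(182.22780398161217)) side (np.float64(310.87857115065117), np.float64(239.0375578841452))
```

View pics/s0z.png

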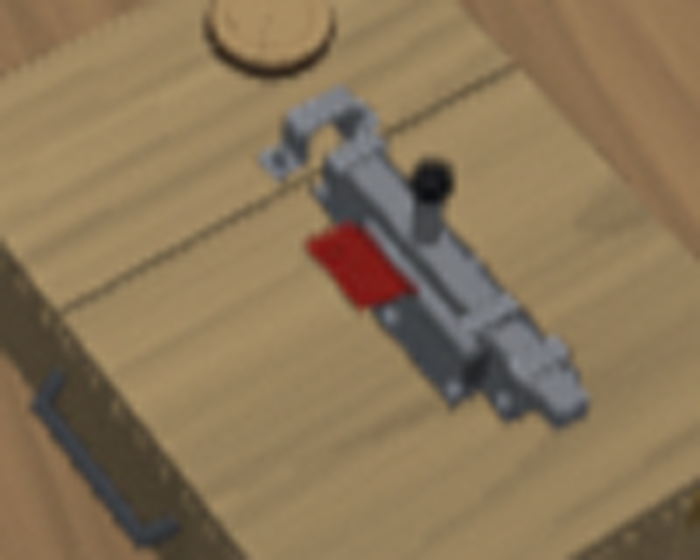

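The wrist, top and side views agree to about 1–2 mm: knob (549,-116.5), tab (513.7,-133), chest yaw about 0.237. All offsets match the description. I'll set the jaws across the bolt with a slight 0.1 rad turn, so the tab finger stays on the tab for the whole travel, and approach from above.

```bash
cat >> h.py <<'E'
YA=0.237;K=np.array([549.0,-116.6]);TH=0.10
EX=np.array([np.cos(YA),np.sin(YA)]);EY=np.array([-EX[1],EX[0]])
ORI=[np.pi,0,YA+TH+np.pi/2]
def P(cx,cy,h): # chest offsets from knob, height above lid
    q=K+cx*EX+cy*EY;return [q[0],q[1],90+h]
def where():
    p=np.array(robot.current_tcp_pos());r=p[:2]-K
    return np.round([r@EX,r@EY,p[2]-90],2)
E
python3 - <<'E'
from h import *
robot.move_gripper(0.32)
robot.move_ptp(P(-20,-22,80),ORI)
robot.sleep(0.3)
print(where(),robot.current_gripper_width(),robot.current_contact_force(),robot.current_t())
cam('wrist','w2.png');cam('side','s2.png')
d=cam('side');u,v=map(int,proj(d,P(0,0,40)))
cv2.imwrite('pics/s2z.png',cv2.resize(d['img'][v-50:v+45,u-60:u+60],None,fx=6,fy=6,interpolation=cv2.INTER_CUBIC))
E
```

```text
[-19.15 -22.52  81.78] 0.320748707112224 [ 0.1489741  -1.04498817  0.41213295] 4.7167
```

View pics/w2.png

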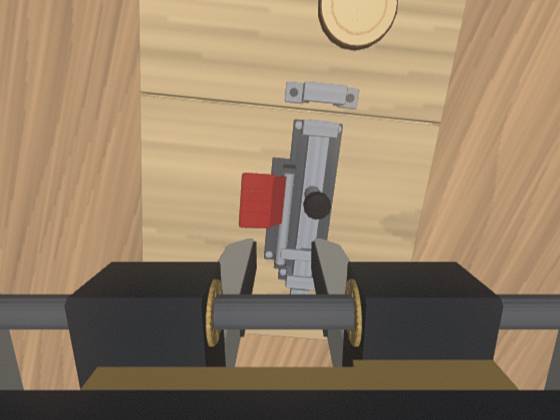

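View pics/s2z.png

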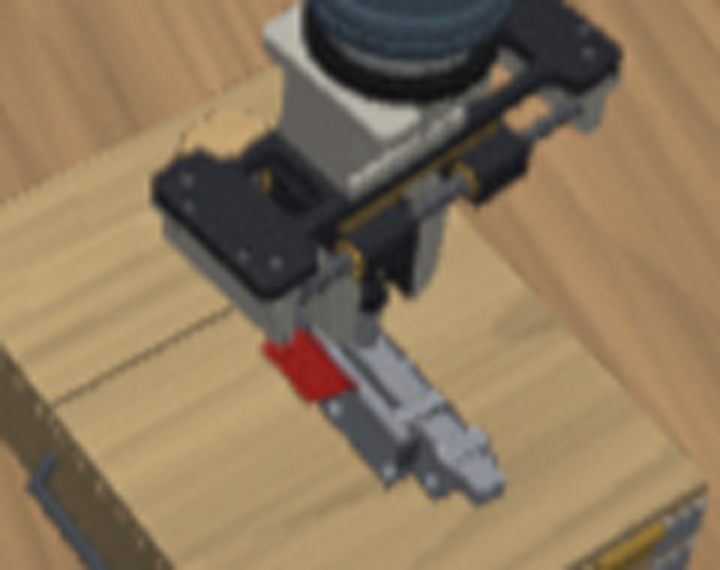

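The wrist view shows the finger tips at about (240,245) and (328,245), behind the knob at (317,205) and beside the tab at (262,200). I'll check the reading bias and then descend in stages.

```bash
python3 - <<'E'
from h import *
f=[];w=[]
for _ in range(6):
    w.append(where());f.append(robot.current_contact_force());robot.sleep(0.03)
print(np.mean(w,0),np.std(w,0),np.mean(f,0),np.std(f,0))
d=cam('wrist')
for k in (-15,15):
  for tx in (-7.5,7.5):
    p=np.array(P(-20,-22,80));Rm=R.from_euler('xyz',ORI).as_matrix();print(k,tx,proj(d,p+Rm@[tx,k,0]),proj(d,p+Rm@[tx,k*(23.75+0)/15,0]))
print('knob',proj(d,P(0,0,57)))
print(robot.current_t(),robot.current_eef_rot(),ORI)
E
```

```text
[-19.86666667 -22.05333333  80.40666667] [0.08730534 0.05249339 0.21784296] [-0.30174694 -0.14701359 -0.00473996] [0.51868483 0.56630264 0.22154019]
-15 -7.5 (np.float64(254.83902251783104), np.float64(265.32151553628705)) (np.float64(238.99275480411845), np.float64(265.3184243479715))
-15 7.5 (np.float64(254.24611992921467), np.float64(239.73765036751433)) (np.float64(238.05958430760543), np.float64(239.7328565653273))
15 -7.5 (np.float64(309.1540227486921), np.float64(265.33211095832)) (np.float64(324.9915066621686), np.float64(265.33520043314815))
15 7.5 (np.float64(309.7270993829899), np.float64(239.7540816068398)) (np.float64(325.9044700334673), np.float64(239.75887269473031))
knob (np.float64(318.9815797105079), np.float64(206.82259380649415))
5.1167 [-3.14153141e+00 -8.80824835e-05  1.90778124e+00] [3.141592653589793, 0, 1.9077963267948965]
```

```bash
python3 - <<'E'
from h import *
print(robot.move_linear(P(-21,-21.5,43),ORI,speed=60,f_stop=5)); robot.sleep(0.3)
print(where(),robot.current_contact_force(),robot.current_t())
d=cam('wrist','w3.png')
print('knob',proj(d,P(0,0,57)))
E
```

```text
False
[-20.83 -21.63  43.37] [-0.04635373 -0.45328741 -0.4286437 ] 6.1833
knob (np.float64(328.5208630332874), np.float64(226.62641407047667))
```

View pics/w3.png

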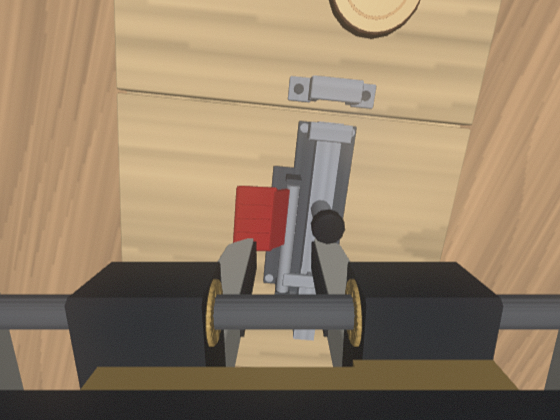

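The knob at (328,226) is exactly where predicted, and the finger is behind it with about 3 mm of gap. The tab edge at row 248 lies under the left fingertip. I'll press the catch now.

```bash
python3 - <<'E'
from h import *
for h in (36,33,30.5,28.3):
    s=robot.move_linear(P(-21,-21.5,h),ORI,speed=25,f_stop=15)
    robot.sleep(0.1);f=np.mean([robot.current_contact_force() for _ in range(4)],0)
    print(h,s,where(),f.round(2),robot.current_t())
    if s: break
robot.sleep(0.2);print(where(),robot.current_contact_force(),robot.current_ft_torque())
cam('wrist','w4.png')
d=cam('side');u,v=map(int,proj(d,P(0,0,20)))
cv2.imwrite('pics/s4z.png',cv2.resize(d['img'][v-40:v+45,u-60:u+60],None,fx=6,fy=6,interpolation=cv2.INTER_CUBIC))
E
```

```text
36 False [-21.01 -21.44  35.94] [ 0.21 -0.32  0.82] 6.7667
33 False [-20.94 -21.65  33.17] [-1.18 -0.27  2.11] 7.1333
30.5 False [-21.15 -21.66  30.59] [-1.51 -2.09  3.29] 7.4833
28.3 False [-21.28 -21.6   28.41] [-3.89 -2.48  4.29] 7.8333
[-21.3  -21.59  28.4 ] [-3.97083349 -2.65929533  5.12217797] [-0.54252501  0.79611027  0.00288631]
```

View pics/w4.png

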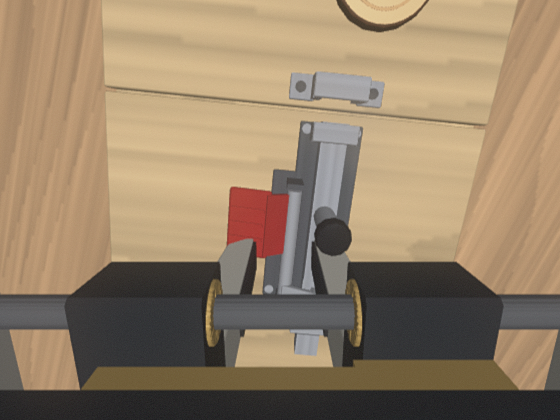

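View pics/s4z.png

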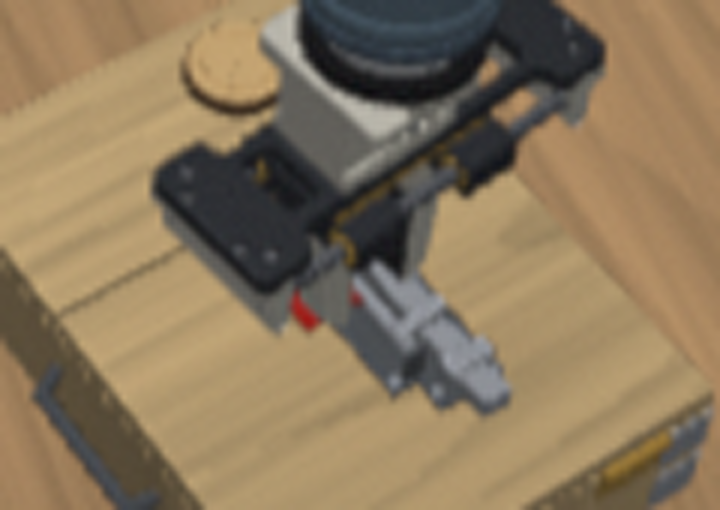

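The catch is pressed to about 0.34 rad by tip height at about 5 N, and the tooth arm is raised. Now I'll push the bolt home while holding it down.

```bash
python3 - <<'E'
from h import *
for y in (-10,2,9,15):
    s=robot.move_linear(P(-21,y,28.0),ORI,speed=25,f_stop=10)
    f=np.mean([robot.current_contact_force() for _ in range(4)],0)
    print(y,s,where(),'chest f',round(f[:2]@EX,2),round(f[:2]@EY,2),f[2].round(2),robot.current_t())
    if s: break
cam('wrist','w5.png')
print(where(),robot.current_contact_force())
E
```

```text
-10 False [-20.17 -10.45  28.44] chest f -0.37 -3.39 5.65 8.7417
2 False [-20.8    2.13  27.98] chest f 1.55 -2.16 4.38 9.375
9 False [-20.95   8.41  28.04] chest f 1.71 -6.59 3.97 9.8083
15 True [-20.85   8.31  28.16] chest f -0.44 -2.64 1.82 10.0167
[-20.81   8.25  28.22] [-0.53434238 -1.1488269   2.74568391]
```

View pics/w5.png

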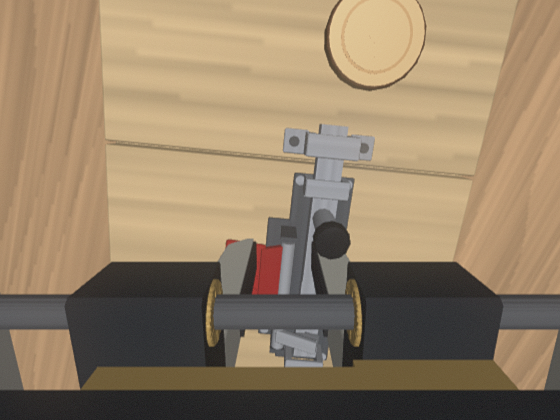

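```bash
python3 - <<'E'
from h import *
d=cam('wrist');i=d['img'].max(2)
m=np.zeros(i.shape,np.uint8);m[215:262,305:355]=(i[215:262,305:355]<45)
nn,l,s,c=cv2.connectedComponentsWithStats(m)
for k in range(1,nn):
    if s[k,4]>50: print(s[k],c[k])
for u,v in ((331,239.5),):
    r=onz(d,u,v,147)[:2]-K;print('knob',r@EX,r@EY)
E
```

```text
knob -0.7874518351081616 28.895043656730355
```

The knob has moved about 29 mm and the nose is through the keeper at (333,130). I'll push firmer once to confirm that this is the end stop, with the catch still held.

```bash
python3 - <<'E'
from h import *
a=where()
s=robot.move_linear(P(-21,13,28.0),ORI,speed=20,f_stop=14)
print(a,s,where(),robot.current_contact_force())
f=np.mean([robot.current_contact_force() for _ in range(4)],0);print(f[:2]@EX,f[:2]@EY,f[2],robot.current_t())
d=cam('wrist','w6.png')
r=onz(d,331,239.5,147)[:2]-K;print('knob@same px',r@EX,r@EY)
E
```

```text
[-20.81   8.26  28.21] True [-20.82   8.19  28.22] [ 0.36716648 -1.37144962  1.92475058]
0.0349036807218255 -1.4193192095182325 1.924750582854898 10.4083
knob@same px -0.7993026209272653 28.920541155910943
```

View pics/w6.png

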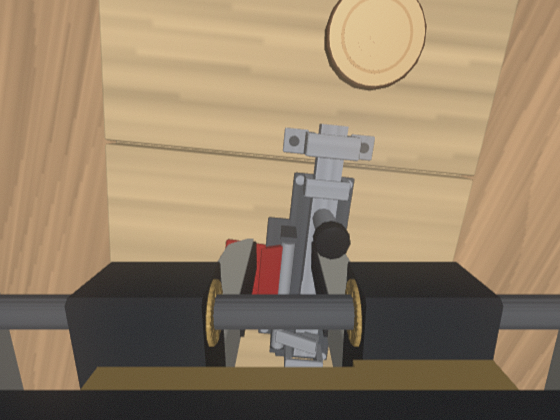

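There was no further motion under 14 N, so the bolt is on its end stop. I'll back off slightly and lift.

```bash
python3 - <<'E'
from h import *
y=where()[1]
robot.move_linear(P(-21,y-1.2,28.2),ORI,speed=15)
robot.move_linear(P(-21,y-1.2,75),ORI,speed=60)
robot.move_linear(P(-21,-40,200),ORI,speed=150)
robot.sleep(0.3)
print(where(),robot.current_contact_force(),robot.current_t())
d=cam('wrist','w7.png');import pickle;pickle.dump(d,open('w7.pkl','wb'))
cv2.imwrite('pics/w7z.png',cv2.resize(d['img'][90:260,190:390],None,fx=3.5,fy=3.5,interpolation=cv2.INTER_CUBIC))
d=cam('side','s7.png')
E
```

```text
[-21.1  -39.72 199.52] [-0.17065754 -0.00237172 -0.68907975] 12.9833
```

View pics/w7z.png

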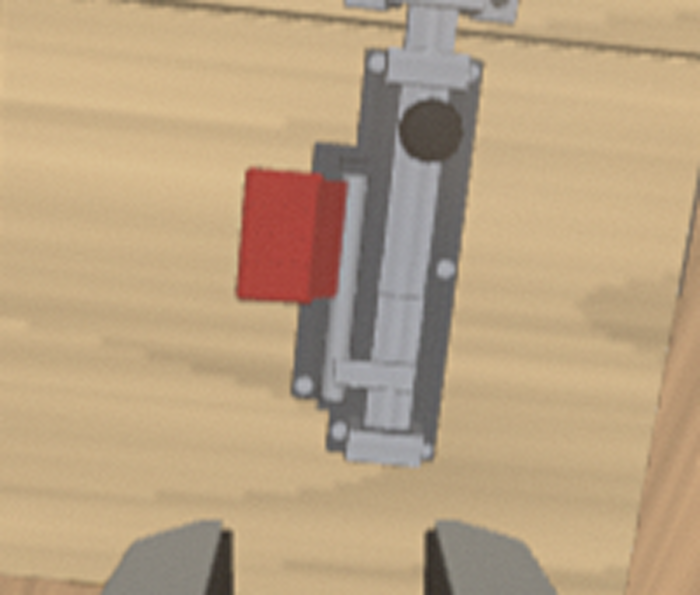

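View pics/s7.png

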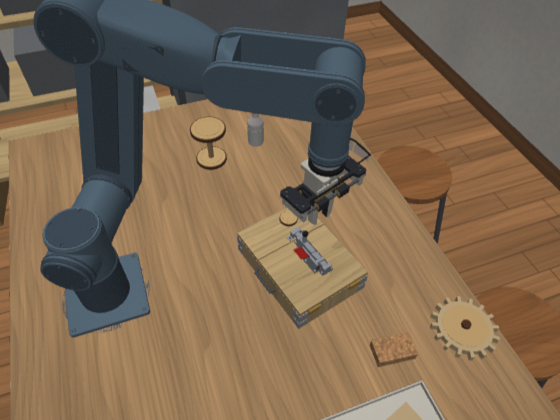

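```bash
python3 - <<'E'
from h import *
import pickle
d=pickle.load(open('w7.pkl','rb'))
z=lambda u,v,h:onz(d,190+u/3.5-.4,90+v/3.5-.4,h)
for n,u,v,h in (('knob',431,131,57),('TL',247,169,37.3),('BL',237,297,37.3),('TR',323,175,32.7),('BR',309,301,32.7),('armT',385,362,25),('armB',385,385,25)):
    r=z(u,v,90+h)[:2]-K;print(n,(r@EX).round(1),(r@EY).round(1))
# predicted outer-edge pixel and face centre for angles
def pt(th,x,y,hh): # x,hh rel spindle
    c,s=np.cos(th),np.sin(th);X,H=x*c-hh*s,hh*c+x*s
    return P(-18+X,y,20+H)
for th in (0,.17,.4):
    print(th,[np.round((np.array(proj(d,pt(th,-20+e*11.5*np.cos(.2),-7,15-e*11.5*np.sin(.2)*1)))-[190,90])*3.5,1) for e in (-1,1)])
E
```

```text
knob 0.0 27.2
TL -48.4 11.5
BL -48.3 -24.9
TR -27.0 11.8
BR -27.5 -24.7
armT -2.7 -42.3
armB -1.8 -49.4
0 [array([237.2, 233.2]), array([316.1, 239.4])]
0.17 [array([230.2, 230.3]), array([309.2, 238.1])]
0.4 [array([226.3, 227. ]), array([301.7, 236.3])]
```

```bash
python3 - <<'E'
from h import *
robot.hand_in()
E
```

```text
the job is handed in; nothing more can be done
```

The bolt is pushed home and the red catch has sprung back up over it. I handed the job in about 13 s into the 38 s limit. I don't have the judge's verdict.

**What I did:**
- I pressed the catch tab with one fingertip at about 5 N. From the tip height that is roughly 0.34 rad, well above the 0.20 needed.
- Holding it there, I pushed the knob with the other fingertip until the bolt stopped. A second push with a 14 N limit did not move it any further.
- I then backed off about 1 mm and lifted straight up, so the catch was let go last.

**Last checks:**
- **Catch:** the tab edges are back within 1 mm of where they started. This matches angle 0 rather than the 0.17 rad where the tooth would drag on the bar.
- **Bolt:** the nose was through the keeper after the push.
- **Surroundings:** the lid looks shut, and the slice, stand, glue and sanding block look undisturbed in the last side picture. I judged these by eye and did not measure them.

**Disagreement:** the camera gave a knob travel of 28.9 mm while I was holding it and 27.2 mm after letting go. The two views differ by 1 to 2 mm. With an unknown start of 0 to 3 mm, that puts the bolt at about 27 to 32 mm. I took it as fully home because of the hard stop and because the catch dropped fully back.

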